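Make up the outgoing parcel totes at the post counter

ROBOT

A 6-joint arm with a two-finger parallel gripper is mounted at the origin on the work surface. World frame = base frame: x ahead of the robot, y to its left, z up, the work surface at z = 0. Lengths are in m, angles in rad, forces in N, time in s.
With the tool pointing down it reaches from about 0.3 to 0.85 m from the base axis. Payload 4.2 kg.
Tool frame: the origin (TCP) lies midway between the tips of the shut fingers; the grasp point (between the pads) lies 19 mm behind it (env.pinch_z is the distance from the TCP to the grasp point, in m); z points along the fingers, y is the line along which they close (so a half turn about z gives the same grasp; the last joint's range is limited). The gripper opens to 91 mm and grips with 3 to 60 N. Pads are 32 mm wide; open, the fingers measure 118 mm over their backs; the gripper's body (76 mm by 178 mm) begins 60 mm behind the grasp point.
Start: joints at [1.09, 0.32, 1.565, -0, 1.257, -0.02], TCP at [0.256, 0.515, 0.214] pointing down, gripper open.
Joint ranges: [-3.11, 3.11], [-0.84, 2.01], [0.21, 2.61], [-1.34, 4.49], [0.05, 2.63], [-2.56, 2.56]. Speed limits (rad/s): [2.57, 2.57, 3.14, 3.14, 3.14, 3.14].

INTERFACE

Orientations are given as a unit quaternion [w, x, y, z].
In Python, from bench import env gives the robot as it stands.
- The arm moves only by the tool move_arm, never from a script. Its argument "commands" is a list that holds one entry, the list of rows, each a list of 7 numbers: the opening, from -1 (shut) to 1 (fully open), so that 0 is half open, then the shift along the tool's x, y, z in mm, then the turn, a rotation vector about the tool's x, y, z in degrees. A call has 1 to 10 rows; each row is the pose to reach, as a shift and turn from the pose commanded when the call began, along the tool's axes at that moment; what a row does not reach only later rows make up. A row lasts 1/10 s, in which the tool goes at most 50 mm and 8.59 degrees, less where a joint would pass 70% of its speed; a pose out of reach is approached as far as the arm can. A call with a gripper value outside its range is refused whole. The fingers move at their own pace and stop on an object; "squeeze" is the grip in N (left out, the last holds). Time passes only in rows, so rows that repeat a pose let the fingers close. It gives the time, the measured TCP pose, the force, the opening and the grip force at its end, in the units of the state.
- env.get_state(): the state, without advancing time (a new reading comes with each control period).
- env.grab_frame(name): name is "side" or "top"; returns a dict with "color" (384x512x3 uint8, red, green, blue), "K" (3x3 intrinsics, pixels), "D" ([k1, k2, p1, p2, k3] as OpenCV has them; the pictures are not rectified), "R" (3x3) and "t" (3): a world point X has camera coordinates R X + t. Camera axes: x right, y down, z forward; pixel columns grow to the right and rows downward; lengths in m; the calibration is good to about 2 mm. A picture is of the moment at which its call begins. There is no depth.
- env.finish_job(): hands the job in; it is judged then, once.
The state is a dict: "t": time; "qpos": joint angles; "joint_vel": joint speeds; "joint_torque": joint torques, N m; "ee_pos": TCP position; "tool_rot": TCP orientation; "wrist_force": force on the tool from outside, world axes, zero at the start; "moment": the same for the moment, N m; "width": finger opening in m; "finger_force": force on a finger pad.
Only numpy, scipy, OpenCV 4.12 (cv2) and the standard library are available. Lean on these libraries where they do the work, as an engineer would, in place of code of your own. Each camera call takes 0.05 s, during which the arm holds its last target. There are 200 camera calls.

TASK

Make up the outgoing totes: in the blue tote stand, in one row along its middle and square with it, the brown carton close up to the yellow end, the white carton close up to the blue end, and the fragile red-lidded canister midway between them. Then stack the grey tote on the blue one, turned end for end so that it sits up on its feet instead of nesting onto the goods (its yellow end over the blue tote's blue end), and last stand the blue express box in the grey tote, on its middle line and square with it, close up to the grey tote's yellow end. Set everything down gently, never dropping it, leave the blue tote about where it stands, and do not disturb the stamp, tape roll or calculator.

Things in the scene. Friction and masses are not known exactly. Their poses are not given: they have to be found in the camera images.
- blue_tote: Blue open-topped stack-nest tote, one end YELLOW. Origin: centre of underside; x along its length to the yellow end, z up. 257 x 157 mm over all, rim at 70 mm. Floor 4 mm thick, 194 x 124 mm inside; walls lean out to 211 x 141 mm inside at the rim. Each long wall ends in an upright rim band 8 mm thick, 20 mm tall, centred 74.5 mm from the middle. Loose, empty, 0.35 kg.
- grey_tote: Grey tote, else the same (shape, origin, axes, YELLOW +x end), 0.25 kg, loose, empty. Pinch a long wall's rim band at mid-length, from above. Turned end for end over the blue tote its feet rest in saddles 6 mm deep in the end rims (5 mm play each way), its underside 64 mm above the blue one's. The same way round it sinks in and nests onto the goods.
- grey_tote_yellow_end (a point): Point on the grey tote: middle of its yellow end, 109.5 mm along its x axis from its middle, 70 mm above its underside (rim height).
- brown_carton: Brown cardboard carton, buff tape along its top seam and a small white label: 54 (x) by 48 (y) by 48 (z) mm, about 0.2 kg. Origin: centre of its underside, z up.
- white_carton: White carton with a green band across it: 50 (x) by 44 (y) by 42 (z) mm, about 0.14 kg. Origin: centre of its underside, z up.
- canister: Fragile goods in a round cardboard canister standing upright, brown with a red band and red lid with a white disc: 48 mm diameter, 50 mm tall, about 0.16 kg. Origin: centre of its underside, z up.
- express_box: Blue express box with an orange band across it: 60 (x) by 46 (y) by 36 (z) mm, about 0.12 kg. Origin: centre of its underside, z up.
- date_stamp: Bystander: black hand stamp standing upright, 38 mm diameter at the foot, 89 mm tall. Origin: centre of its underside.
- tape_roll: Bystander: roll of brown packing tape lying flat, 90 mm diameter, 48 mm tall. Origin: centre of its underside.
- calculator: Bystander: grey desk calculator lying flat, 75 by 120 by 20 mm. Origin: centre of its underside.

How it is judged:
By the outcome, as a careful person would: the job done as asked, in the order asked, and still so for the second after the job is handed in, with the robot touching nothing.
It also fails if it takes over 139 s, if anything falls off the work surface, if the arm or the gripper's body presses on something with over 40 N, if the wrist force passes 120 N, or if a joint passes its speed limit or range.

## Working session

There is one attempt and no reset: what is moved stays moved. The work goes in short steps, Python scripts to look and compute and a tool call to move; the robot and the scene stay as the last step left them, time stands still between calls to the robot, and variables do not carry over. Pictures are saved under pics/ and viewed, at most 14 in all, crops included, and the job is handed in when it is done.

Besides the shell and the picture viewer there is one more tool, called after "Call:" in YAML: its name, and indented under it one key for each argument. move_arm: Moves the arm, as the interface text tells. Its arguments: {"type":"object","properties":{"commands":{"type":"array","items":{"type":"array","items":{"type":"array","items":{"type":"number"}}}},"squeeze":{"type":"number"}},"required":["commands"]}

```bash
ls; mkdir -p pics; python3 - <<'E'
from bench import env
import cv2
s=env.get_state();print(s,env.pinch_z)
for n in("top","side"):
    f=env.grab_frame(n);cv2.imwrite(f"pics/{n}0.png",f["color"][:,:,::-1]);print(n,f["K"],f["D"],f["R"],f["t"])
E
```

```text
pics
{'t': 0.0, 'qpos': array([ 1.08999388e+00,  3.20328780e-01,  1.56565764e+00, -6.73858466e-06,
        1.25739506e+00, -1.99864815e-02]), 'joint_vel': array([-0.00024961,  0.0002923 ,  0.00179799,  0.00044929,  0.00136309,
        0.00139424]), 'joint_torque': array([-1.86174795e-03, -4.12445498e+01, -2.31977499e+01,  7.24719674e-02,
        4.54881415e-02, -1.41954201e-04]), 'ee_pos': array([0.25545597, 0.51458595, 0.2131074 ]), 'tool_rot': array([-2.18518647e-04,  2.28373636e-01,  9.73573152e-01, -8.67313789e-04]), 'wrist_force': array([-1.13539035, -0.37352614,  0.18744058]), 'moment': array([-0.01326581,  0.02802996,  0.03797297]), 'finger_force': 0.0, 'width': 0.09138780098913463} 0.0188
top [[491.55387689   0.         260.11031389]
 [  0.         491.55387689 196.42628528]
 [  0.           0.           1.        ]] [-0.17380992  0.          0.          0.          0.        ] [[-0.00351432 -0.99975465  0.02186998]
 [-0.99840028  0.00227371 -0.05649527]
 [ 0.05643168 -0.02203354 -0.99816331]] [-0.05597176  0.63860507  1.56293031]
side [[354.82330462   0.         256.39407794]
 [  0.         354.82330462 193.9187098 ]
 [  0.           0.           1.        ]] [-0.07693245  0.          0.          0.          0.        ] [[-9.72945547e-01 -2.31033915e-01 -5.40603557e-04]
 [-1.35528290e-01  5.72637744e-01 -8.08528353e-01]
 [ 1.87107041e-01 -7.86580793e-01 -5.88456975e-01]] [0.60157131 0.17162934 0.84372834]
```

View pics/top0.png

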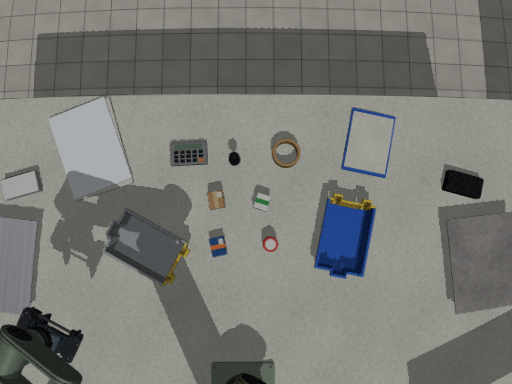

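View pics/side0.png

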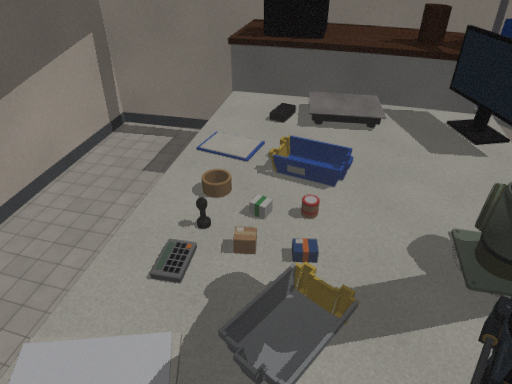

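The top view shows the grey tote at about (147,247) with its yellow end to the lower right. The blue tote is at about (345,235) with its yellow end up. The goods are brown (216,199), white (262,201), canister (270,243) and express (218,245). Next I measure them with colour masks.

```bash
cat > h.py <<'E'
from bench import env
import numpy as np, cv2
from scipy.spatial.transform import Rotation as Rn
def cast(f,px,z):
    "pixels (N,2) -> world points on plane z"
    p=cv2.undistortPoints(np.float64(px).reshape(-1,1,2),f["K"],f["D"])[:,0]
    d=np.c_[p,np.ones(len(p))]@f["R"]; C=-f["R"].T@f["t"]
    return C+d*((z-C[2])/d[:,2])[:,None]
def cam(f): return -f["R"].T@f["t"]
def proj(f,X): return cv2.projectPoints(np.float64(X).reshape(-1,1,3),cv2.Rodrigues(f["R"])[0],f["t"],f["K"],f["D"])[0][:,0]
def up(f,box,s,name):
    x0,y0,x1,y1=box
    c=cv2.resize(f["color"][y0:y1,x0:x1,::-1],None,fx=s,fy=s,interpolation=cv2.INTER_CUBIC);cv2.imwrite(name,c)
E
python3 - <<'E'
from h import *
f=env.grab_frame("top");g=env.grab_frame("side");print(cam(f),cam(g))
a=lambda b,s,F:cv2.resize(F["color"][b[1]:b[3],b[0]:b[2],::-1],None,fx=s,fy=s,interpolation=cv2.INTER_CUBIC)
A=a((200,180,290,260),5,f); B=a((225,185,325,270),4,g)
c=np.zeros((400+340,450),np.uint8)
im=np.zeros((400,850,3),np.uint8);im[:400,:450]=A;im[:340,450:]=B;cv2.imwrite("pics/c1.png",cv2.resize(im,(800,376)))
im=np.zeros((600,800,3),np.uint8);im[:300,:300]=a((100,205,200,305),3,f);im[:300,400:640]=a((305,185,385,285),3,f)
im[300:,:420]=a((215,260,365,384),3,g)[:300,:420];im[300:570,430:700]=a((265,130,355,220),3,g);cv2.imwrite("pics/c2.png",im)
E
```

```text
[ 0.549188   -0.02297315  1.59736195] [0.45068924 0.70436244 0.63559022]
```

View pics/c1.png

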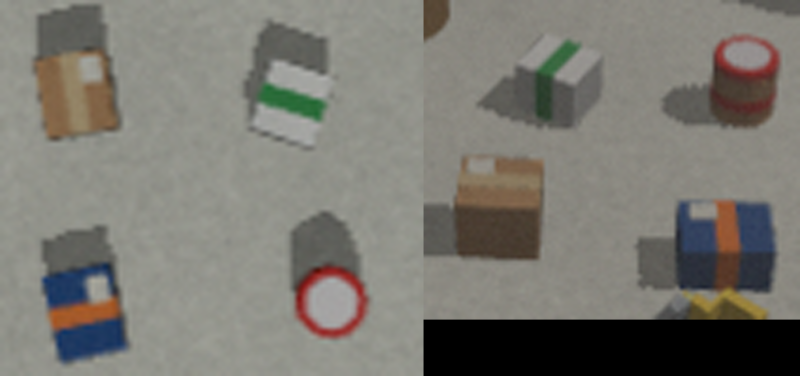

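View pics/c2.png

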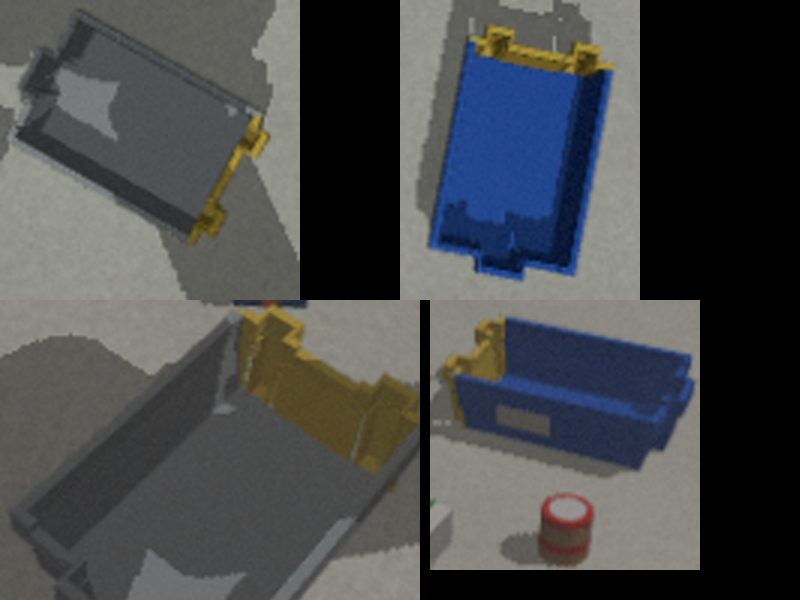

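The crops show brown, white and express with clear top faces, the canister's round lid, and both totes' rim corners. Next step is the numbers.

```bash
cat >> h.py <<'E'
def tote(f,pc,z=.07):
    "pixel corners: yellow-end left(+y), yellow right(-y), other right, other left -> centre, yaw, dims"
    P=cast(f,pc,z)[:,:2]; a=(P[0]+P[1]-P[2]-P[3])/2; b=(P[0]+P[3]-P[1]-P[2])/2
    return P.mean(0)*1e3, np.degrees(np.arctan2(a[1],a[0])), np.degrees(np.arctan2(-b[0],b[1])), np.linalg.norm([a,b],axis=1)*1e3
def goods(f,m,h,s=1):
    "mask -> rect: angle from minAreaRect at z=h, far edges at h, near edges at 0"
    c=max(cv2.findContours(m,cv2.RETR_EXTERNAL,cv2.CHAIN_APPROX_NONE)[0],key=cv2.contourArea)[:,0].astype(float)
    c=c/s-.5+.5/s
    T=cast(f,c,h)[:,:2]; B=cast(f,c,0)[:,:2]; n=cam(f)[:2]
    r=cv2.minAreaRect(np.float32(T*1e3)); a=np.radians(r[2]); o=[]
    A=np.array([[np.cos(a),np.sin(a)],[-np.sin(a),np.cos(a)]])
    for ax in A:
        t=T@ax;b=B@ax;k=n@ax
        hi=np.percentile(t,98) if t.max()>k else np.percentile(b,98)
        lo=np.percentile(t,2) if t.min()<k else np.percentile(b,2)
        o.append(((hi+lo)/2,hi-lo))
    ctr=A.T@np.array([o[0][0],o[1][0]])
    return ctr*1e3, r[2], np.array([o[0][1],o[1][1]])*1e3, np.array(r[1])
E
python3 - <<'E'
from h import *
f=env.grab_frame("top")
S=6
def win(b):
    x0,y0,x1,y1=b; return b
F=cv2.resize(f["color"],None,fx=S,fy=S,interpolation=cv2.INTER_LINEAR)
H=cv2.cvtColor(F,cv2.COLOR_RGB2HSV);h,s,v=[H[:,:,i].astype(int) for i in range(3)]
base={"brown":((200,186,230,215),.048,(s>55)|(v>205)),"white":((248,186,280,216),.042,(v>190)|((s>80)&(h>40)&(h<90))),
"express":((205,230,232,262),.036,(s>70)|(v>190)),"can":((258,232,284,256),.05,((s>60)|(v>200)))}
for k,(b,z,m) in base.items():
    M=np.zeros(m.shape,np.uint8);x0,y0,x1,y1=[S*q for q in b];M[y0:y1,x0:x1]=m[y0:y1,x0:x1]*255
    M=cv2.morphologyEx(M,cv2.MORPH_CLOSE,np.ones((9,9)))
    print(k,*[np.round(q,1) for q in goods(f,M,z,S)])
cb=np.array([(469,40),(612,68),(575,274),(430,247)])/3+[305-400/3,185]
cg=np.array([(192,242),(266,118),(80,12),(14,137)])/3+[100,205]
print("blue",tote(f,cb-.33));
# grey: yellow points lower right; its +y is 90deg ccw seen from above
print("grey",tote(f,cg[[1,0,3,2]]-.33))
for c in(cb,cg):print(np.round(cast(f,c-.33,.07)*1e3,1).tolist())
E
```

```text
brown [628.5  84.2] 8.8 [53.5 47.7] [56.  50.4]
white [623.1 -61.7] 73.3 [43.9 11.1] [44.6 13.4]
express [480.1  79.3] 12.1 [59.  46.9] [59.8 50.1]
can [487.3 -88.4] 89.8 [47.5 48.6] [48.8 50.3]
blue (array([ 507.53004366, -323.30163228]), np.float64(-11.054171194250973), np.float64(-11.177763975463396), array([219.33776702, 155.4113137 ]))
grey (array([478.28477134, 301.38163014]), np.float64(-119.53123458694945), np.float64(-119.60901686987312), array([220.86056949, 149.19252876]))
[[630.1, -268.3, 70.0], [600.2, -420.3, 70.0], [384.7, -378.7, 70.0], [415.1, -225.8, 70.0]]
[[359.5, 244.0, 70.0], [488.2, 166.6, 70.0], [598.1, 362.5, 70.0], [467.3, 432.5, 70.0]]
```

```bash
python3 - <<'E'
from h import *
f=env.grab_frame("top");S=6
F=cv2.resize(f["color"],None,fx=S,fy=S,interpolation=cv2.INTER_LINEAR)
H=cv2.cvtColor(F,cv2.COLOR_RGB2HSV);h,s,v=[H[:,:,i].astype(int) for i in range(3)]
w=f["color"][186:216,248:280].max(2);print(np.percentile(w,[5,30,50,70,90,95,99]))
for th in(185,190,195):
    m=(v>th)|((s>80)&(h>40)&(h<90));M=np.zeros(m.shape,np.uint8);M[186*S:216*S,248*S:280*S]=m[186*S:216*S,248*S:280*S]*255
    M=cv2.morphologyEx(M,cv2.MORPH_CLOSE,np.ones((13,13)));M=cv2.morphologyEx(M,cv2.MORPH_OPEN,np.ones((9,9)))
    print(*[np.round(q,1) for q in goods(f,M,.042,S)])
c=f["color"][205:292,100:195,::-1].astype(float);c=255*(np.clip(c,0,190)/190)**.5
cv2.imwrite("pics/g.png",cv2.resize(c.astype(np.uint8),None,fx=6,fy=6,interpolation=cv2.INTER_CUBIC))
E
```

```text
[ 95. 142. 146. 148. 161. 164. 166.]
[623.2 -61.6] 74.2 [43.1 11.3] [43.7 13.6]
[623.2 -61.6] 74.2 [43.1 11.3] [43.7 13.6]
[623.2 -61.6] 74.2 [43.1 11.3] [43.7 13.6]
```

View pics/g.png

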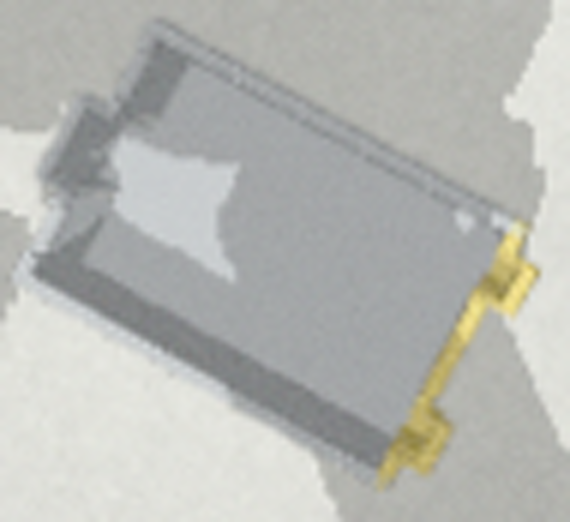

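The stretched crop shows the grey rim corners at (153,19), (523,226), (380,488) and (20,272), with the yellow end to the lower right.

```bash
python3 - <<'E'
from h import *
f=env.grab_frame("top");S=6
F=cv2.GaussianBlur(cv2.resize(f["color"],None,fx=S,fy=S,interpolation=cv2.INTER_LINEAR),(0,0),4)
H=cv2.cvtColor(F,cv2.COLOR_RGB2HSV);h,s,v=[H[:,:,i].astype(int) for i in range(3)]
for th in(151,154,156):
    m=(v>th)|((s>60)&(h>40)&(h<90));M=np.zeros(m.shape,np.uint8);M[186*S:216*S,248*S:280*S]=m[186*S:216*S,248*S:280*S]*255
    M=cv2.morphologyEx(M,cv2.MORPH_CLOSE,np.ones((19,19)));M=cv2.morphologyEx(M,cv2.MORPH_OPEN,np.ones((19,19)))
    print(*[np.round(q,1) for q in goods(f,M,.042,S)])
cg=np.array([(523,226),(380,488),(20,272),(153,19)])/6+[100,205]-.42
P=cast(f,cg,.07)
print(tote(f,cg),np.round(P*1e3).tolist())
# side view cross-check: blue tote near/far corners and goods tops
g=env.grab_frame("side")
for n,c,yaw,hl,hw in(("blue",(507.5,-323.3),-11.1,109.5,78.5),("grey",tote(f,cg)[0],tote(f,cg)[1],109.5,78.5)):
    a=np.radians(yaw);u=np.array([np.cos(a),np.sin(a)]);w=np.array([-u[1],u[0]])
    X=[np.r_[np.array(c)+i*hl*u+j*hw*w,70]/1e3 for i,j in((1,1),(1,-1),(-1,-1),(-1,1))]
    print(n,np.round(proj(g,X),1).tolist())
E
```

```text
[622.1 -62. ] 73.9 [45.5 42.9] [46.5 44.9]
[622.4 -61.6] 72.7 [44.7 41.5] [45.4 43.5]
[622.5 -61.8] 72.3 [44.2 40.7] [45.2 42.7]
(array([480.23862337, 305.38131246]), np.float64(-119.50962945569125), np.float64(-118.45792773199085), array([221.5696358 , 152.57928343])) [[494.0, 172.0, 70.0], [358.0, 246.0, 70.0], [469.0, 437.0, 70.0], [601.0, 367.0, 70.0]]
blue [[272.2, 155.2], [289.1, 135.0], [350.9, 147.6], [339.8, 170.5]]
grey [[293.9, 261.9], [358.0, 302.4], [286.1, 387.0], [218.4, 327.7]]
```

```bash
cat >> h.py <<'E'
def go(x,y,z,c,st=None):
    "TCP target mm, closing-axis angle deg -> tool shift mm, turn deg (rotvec); also returns"
    s=st or env.get_state(); q=np.array(s["tool_rot"]);R=Rn.from_quat(q[[1,2,3,0]])
    a=np.radians(c);Y=np.array([np.cos(a),np.sin(a),0]);Z=np.array([0,0,-1.]);X=np.cross(Y,Z)
    T=Rn.from_matrix(np.c_[X,Y,Z]); p=np.array(s["ee_pos"])*1e3
    print("shift",np.round(R.inv().apply(np.array([x,y,z])-p),1),"turn",np.round((R.inv()*T).as_rotvec(degrees=True),1),
      "| dist %.0f w %.1f F %s ff %.1f t %.1f"%(np.linalg.norm(np.array([x,y,z])-p),s["width"]*1e3,np.round(s["wrist_force"],1),s["finger_force"],s["t"]))
BL=np.array([507.5,-323.3]);BY=-11.1
def inblue(u,v=0):
    a=np.radians(BY);return BL+[u*np.cos(a)-v*np.sin(a),u*np.sin(a)+v*np.cos(a)]
E
python3 - <<'E'
from h import *
go(628.5,84.2,140,-81.2)
f=env.grab_frame("top");print(cast(f,[(261.4,201.7)],.042)*1e3, cast(f,[(269.8,243.3)],.05)*1e3)
for u in(67,-2,-69):print(inblue(u))
E
```

```text
shift [-525.5 -220.1   73.9] turn [ -0.    0.  144.8] | dist 574 w 91.4 F [ 0.5 -0.  -0.7] ff 0.0 t 0.4
[[620.37642028 -61.33461107  42.        ]] [[489.02735725 -87.0756337   50.        ]]
[ 573.24660849 -336.19897176]
[ 505.53741467 -322.91495607]
[ 439.79080618 -310.01598431]
```

Call:
move_arm:
  commands:
    - [[1,-525.5,-220.1,73.9,0,0,144.8],[1,-525.5,-220.1,73.9,0,0,144.8],[1,-525.5,-220.1,73.9,0,0,144.8],[1,-525.5,-220.1,73.9,0,0,144.8],[1,-525.5,-220.1,73.9,0,0,144.8],[1,-525.5,-220.1,73.9,0,0,144.8],[1,-525.5,-220.1,73.9,0,0,144.8],[1,-525.5,-220.1,73.9,0,0,144.8],[1,-525.5,-220.1,73.9,0,0,144.8],[1,-525.5,-220.1,73.9,0,0,144.8]]
  squeeze: 12

```text
t: 1.45
ee_pos: [0.5813, 0.1384, 0.1496]
tool_rot: [-0.0, 0.832, 0.554, 0.0]
wrist_force: [1.4, 0.8, 0.9]
width: 0.0908
finger_force: 0.0
```

```bash
python3 -c "
from h import *
go(628.5,84.2,140,-81.2)"
```

```text
shift [-31.8  64.4   9.6] turn [ 0.  -0.  58.5] | dist 72 w 90.8 F [1.4 0.8 0.9] ff 0.0 t 1.4
```

Call:
move_arm:
  commands:
    - [[1,-31,63.5,9.5,0,0,58.5],[1,-31,63.5,9.5,0,0,58.5],[1,-31,63.5,9.5,0,0,58.5],[1,-31,63.5,9.5,0,0,58.5],[1,-31,63.5,9.5,0,0,58.5],[1,-31,63.5,9.5,0,0,58.5],[1,-31,63.5,9.5,0,0,58.5],[1,-31,63.5,9.5,0,0,58.5],[1,-31,63.5,9.5,0,0,58.5]]

```text
t: 2.35
ee_pos: [0.6271, 0.0873, 0.1401]
tool_rot: [-0.0, 0.997, 0.081, -0.0]
wrist_force: [0.2, 0.6, 1.0]
width: 0.0913
finger_force: 0.0
```

```bash
python3 -c "
from h import *
go(628.5,84.2,11,-81.2)"
```

```text
shift [  0.9   3.3 129.1] turn [-0.  -0.   0.5] | dist 129 w 91.3 F [0.2 0.6 1. ] ff 0.0 t 2.4
```

Call:
move_arm:
  commands:
    - [[1,1,3,45,0,0,0.5],[1,1,3,90,0,0,0.5],[1,1,3,120,0,0,0.5],[1,1,3,129,0,0,0.5],[1,1,3,129,0,0,0.5],[0,1,3,129,0,0,0.5],[-0.2,1,3,129,0,0,0.5],[-0.2,1,3,129,0,0,0.5],[-0.2,1,3,129,0,0,0.5],[-0.2,1,3,129,0,0,0.5]]

```text
t: 3.35
ee_pos: [0.6288, 0.0845, 0.0118]
tool_rot: [-0.0, 0.997, 0.075, 0.001]
wrist_force: [-0.1, 0.2, -0.1]
width: 0.054
finger_force: 0.0
```

```bash
python3 -c "
from h import *
go(628.5,84.2,160,-81.2)
f=env.grab_frame('top');up(f,(190,160,300,240),6,'pics/b1.png')"
```

```text
shift [  -0.2    0.3 -148.2] turn [-0.  -0.1 -0.1] | dist 148 w 54.0 F [-0.1  0.2 -0.1] ff 0.0 t 3.4
```

View pics/b1.png

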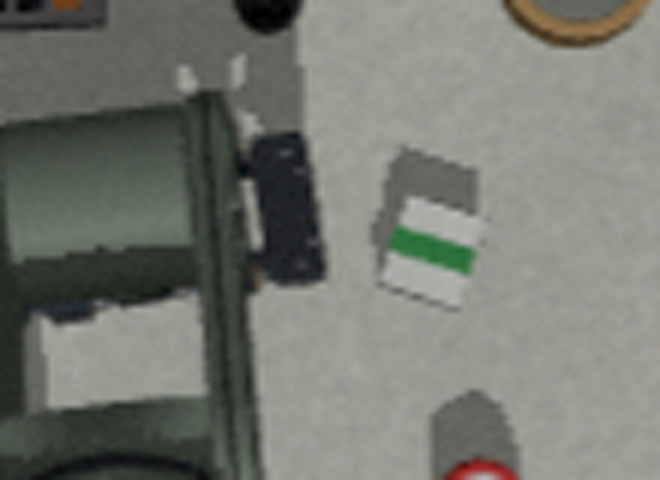

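The arm hides the brown carton here, so I'll judge the grasp by finger width.

Call:
move_arm:
  commands:
    - [[-0.5,0,0,0,0,0,0],[-0.5,0,0,0,0,0,0],[-0.5,0,0,0,0,0,0],[-0.5,0,0,0,0,0,0],[-0.5,0,0,-5,0,0,0],[-0.5,0,0,-30,0,0,0],[-0.5,0,0,-75,0,0,0],[-0.5,0,0,-120,0,0,0],[-0.5,0,0,-148,0,0,0],[-0.5,0,0,-148,0,0,0]]
  squeeze: 12

```text
t: 4.4
ee_pos: [0.6311, 0.0853, 0.1637]
tool_rot: [-0.001, 0.997, 0.075, 0.005]
wrist_force: [0.1, 0.8, -1.6]
width: 0.0483
finger_force: 12.0
```

```bash
python3 -c "
from h import *
x,y=inblue(66.5);go(x,y,160,-101.1)"
```

```text
shift [-121.1  407.8    2.3] turn [-0.1 -0.5 19.8] | dist 425 w 48.3 F [ 0.1  0.8 -1.6] ff 12.0 t 4.4
```

Call:
move_arm:
  commands:
    - [[-0.5,-10,35,0,0,0,2],[-0.5,-24,80,0,0,0,4],[-0.5,-38,128,0,0,0,8],[-0.5,-52,175,0,0,0,12],[-0.5,-66,222,0,0,0,15],[-0.5,-80,270,2,0,0,18],[-0.5,-94,317,2,0,-0.5,19.8],[-0.5,-108,364,2,0,-0.5,19.8],[-0.5,-118,396,2,0,-0.5,19.8],[-0.5,-121,408,2,0,-0.5,19.8]]

```text
t: 5.4
ee_pos: [0.5684, -0.3398, 0.1541]
tool_rot: [-0.0, 0.995, -0.099, -0.006]
wrist_force: [-0.4, 0.7, -1.1]
width: 0.048
finger_force: 12.0
```

Call:
move_arm:
  commands:
    - [[-0.5,0,0,0,0,0,0],[-0.5,0,0,0,0,0,0],[-0.5,0,0,0,0,0,0]]

```text
t: 5.7
ee_pos: [0.5705, -0.3351, 0.1566]
tool_rot: [-0.0, 0.995, -0.096, -0.005]
wrist_force: [-0.4, 0.6, -2.2]
width: 0.0479
finger_force: 12.0
```

```bash
python3 -c "
from h import *
x,y=inblue(66.5);go(x,y,40,-101.1)
f=env.grab_frame('top');g=env.grab_frame('side')
A=cv2.resize(f['color'][170:290,300:400,::-1],None,fx=4,fy=4,interpolation=cv2.INTER_CUBIC)
B=cv2.resize(g['color'][110:230,260:360,::-1],None,fx=4,fy=4,interpolation=cv2.INTER_CUBIC)
cv2.imwrite('pics/b2.png',np.hstack([A,B]))"
```

```text
shift [  3.5   0.6 116.5] turn [0.  0.6 0.1] | dist 117 w 47.9 F [-0.4  0.6 -2.2] ff 12.0 t 5.7
```

View pics/b2.png

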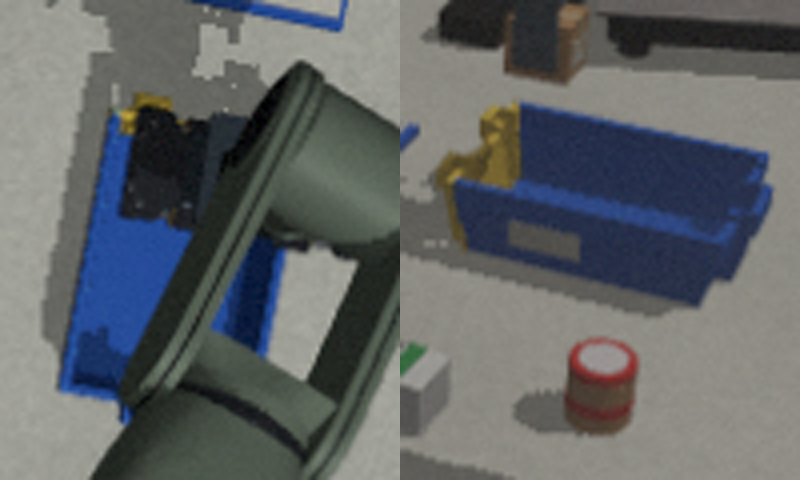

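Call:
move_arm:
  commands:
    - [[-0.5,3,0.5,20,0,0.6,0],[-0.5,3,0.5,55,0,0.6,0],[-0.5,3,0.5,95,0,0.6,0],[-0.5,3,0.5,120,0,0.6,0],[-0.5,3,0.5,131,0,0.6,0],[-0.5,3,0.5,134,0,0.6,0],[-0.5,3,0.5,136,0,0.6,0],[-0.5,3,0.5,136,0,0.6,0],[-0.5,3,0.5,136,0,0.6,0]]

```text
t: 6.7
ee_pos: [0.5729, -0.3386, 0.0226]
tool_rot: [0.001, 0.995, -0.097, 0.002]
wrist_force: [1.4, -0.2, -2.2]
width: 0.048
finger_force: 12.0
```

```bash
python3 -c "
from h import *
x,y=inblue(66.5);go(x,y,15.8,-101.1)"
```

```text
shift [-0.6 -2.4  6.8] turn [ 0.1 -0.3 -0. ] | dist 7 w 48.0 F [ 1.4 -0.2 -2.2] ff 12.0 t 6.7
```

Call:
move_arm:
  commands:
    - [[-0.5,-0.5,-2,2,0,0,0],[-0.5,-0.5,-2,4,0,0,0],[-0.5,-0.5,-2,5,0,0,0],[-0.5,-0.5,-2,6,0,0,0],[-0.5,-0.5,-2,6.5,0,0,0],[-0.5,-0.5,-2,6.5,0,0,0],[-0.5,-0.5,-2,6.5,0,0,0]]

```text
t: 7.4
ee_pos: [0.5719, -0.336, 0.0156]
tool_rot: [0.001, 0.995, -0.097, 0.001]
wrist_force: [-1.8, 1.3, 5.0]
width: 0.0478
finger_force: 12.0
```

```bash
python3 -c "
from h import *
x,y=inblue(66.5);go(x,y,15.8,-101.1)"
```

```text
shift [ 0.9 -0.  -0.2] turn [ 0.1 -0.1 -0. ] | dist 1 w 47.8 F [-1.8  1.3  5. ] ff 12.0 t 7.4
```

Call:
move_arm:
  commands:
    - [[0.2,0,0,0,0,0,0],[0.45,0,0,0,0,0,0],[0.45,0,0,0,0,0,0],[0.45,0,0,0,0,0,0],[0.45,0,0,-10,0,0,0],[0.45,0,0,-40,0,0,0],[0.45,0,0,-85,0,0,0],[0.45,0,0,-125,0,0,0],[0.45,0,0,-135,0,0,0]]

```text
t: 8.3
ee_pos: [0.5743, -0.3374, 0.1562]
tool_rot: [0.003, 0.995, -0.097, 0.006]
wrist_force: [1.6, -0.3, -0.1]
width: 0.066
finger_force: 0.0
```

```bash
python3 -c "
from h import *
go(621.5,-61.7,120,-107.3)"
```

```text
shift [  -7.4 -279.8   34.6] turn [ 0.3 -0.7  6.2] | dist 282 w 66.0 F [ 1.6 -0.3 -0.1] ff 0.0 t 8.3
```

Call:
move_arm:
  commands:
    - [[0.7,-1,-48,0,0,-0.7,1],[0.7,-3,-97,5,0,-0.7,3],[0.7,-4,-145,10,0,-0.7,6.2],[0.7,-5,-193,20,0,-0.7,6.2],[0.7,-6,-240,30,0,-0.7,6.2],[0.7,-7,-275,34,0,-0.7,6.2],[0.7,-7.4,-280,34.6,0,-0.7,6.2],[0.7,-7.4,-280,34.6,0,-0.7,6.2],[0.7,-7.4,-280,34.6,0,-0.7,6.2]]

```text
t: 9.2
ee_pos: [0.6186, -0.0607, 0.1147]
tool_rot: [0.0, 0.989, -0.151, -0.005]
wrist_force: [0.2, -0.1, 0.7]
width: 0.0775
finger_force: 0.0
```

```bash
python3 -c "
from h import *
go(621.5,-61.7,9,-107.3)
f=env.grab_frame('top')
cv2.imwrite('pics/b3.png',cv2.resize(f['color'][170:290,220:390,::-1],None,fx=4.5,fy=4.5,interpolation=cv2.INTER_CUBIC))"
```

```text
shift [  4.1  -0.2 105.7] turn [ 0.1  0.6 -0.1] | dist 106 w 77.5 F [ 0.2 -0.1  0.7] ff 0.0 t 9.2
```

View pics/b3.png

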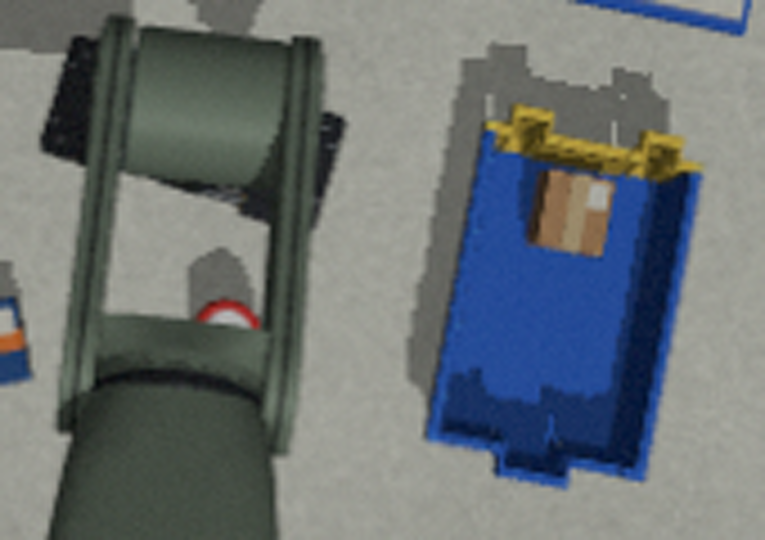

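Brown stands square near the yellow end (top face around (348,217) in full-frame pixels).

Call:
move_arm:
  commands:
    - [[0.7,4,0,40,0,0.6,0],[0.7,4,0,80,0,0.6,0],[0.7,4,0,100,0,0.6,0],[0.7,4,0,105.5,0,0.6,0],[0.3,4,0,105.5,0,0.6,0],[-0.1,4,0,105.5,0,0.6,0],[-0.6,4,0,105.5,0,0.6,0],[-0.6,4,0,105.5,0,0.6,0],[-0.6,4,0,105.5,0,0.6,0],[-0.6,4,0,105.5,0,0.6,0]]
  squeeze: 10

```text
t: 10.25
ee_pos: [0.622, -0.0611, 0.0102]
tool_rot: [0.001, 0.989, -0.151, 0.001]
wrist_force: [0.1, -1.3, 5.8]
width: 0.0443
finger_force: 10.0
```

```bash
python3 -c "
from h import *
go(621.5,-61.7,150,-107.3);print(env.get_state()['ee_pos'])
f=env.grab_frame('top')
P=cast(f,np.array([(552,168),(614,180),(603,255),(543,243)])/4.5+[219.6,169.6],.052)*1e3
d=P.mean(0)[:2]-BL;a=np.radians(BY);print(d@[np.cos(a),np.sin(a)],d@[-np.sin(a),np.cos(a)],P[:,:2])
c=np.array([(488,122),(702,168),(646,480),(428,438)])/4.5+[219.6,169.6];print(tote(f,c))
"
```

```text
shift [   0.     1.  -139.8] turn [ 0.1 -0.1 -0. ] | dist 140 w 44.3 F [ 0.1 -1.3  5.8] ff 10.0 t 10.2
[ 0.62201612 -0.06106201  0.01020373]
65.55965917168861 -0.11656408661879057 [[ 602.56773936 -317.72965877]
 [ 593.89988224 -362.09417733]
 [ 541.00834192 -353.58114978]
 [ 549.76712229 -310.73924608]]
(array([ 508.70519658, -323.98090295]), np.float64(-11.095441484853998), np.float64(-11.869644293191094), array([222.39568472, 155.79279737]))
```

Call:
move_arm:
  commands:
    - [[-0.6,0,0,-5,0,0,0],[-0.6,0,0,-30,0,0,0],[-0.6,0,0,-75,0,0,0],[-0.6,0,0,-120,0,0,0],[-0.6,0,0,-140,0,0,0],[-0.6,0,0,-140,0,0,0]]

```text
t: 10.9
ee_pos: [0.6234, -0.0605, 0.1527]
tool_rot: [0.001, 0.989, -0.151, 0.004]
wrist_force: [0.5, -0.2, -0.9]
width: 0.0443
finger_force: 10.0
```

```bash
python3 -c "
from h import *
x,y=inblue(-68.5);go(x,y,150,-101.1)"
```

```text
shift [-100.4  292.8    2. ] turn [ 0.  -0.4 -6.2] | dist 310 w 44.3 F [ 0.5 -0.2 -0.9] ff 10.0 t 10.9
```

Call:
move_arm:
  commands:
    - [[-0.6,-12,35,0,0,0,-2],[-0.6,-27,80,0,0,0,-4],[-0.6,-43,127,0,0,0,-6],[-0.6,-59,173,0,0,-0.4,-6.2],[-0.6,-74,218,0,0,-0.4,-6.2],[-0.6,-88,258,2,0,-0.4,-6.2],[-0.6,-97,284,2,0,-0.4,-6.2],[-0.6,-100.4,293,2,0,-0.4,-6.2],[-0.6,-100.4,293,2,0,-0.4,-6.2],[-0.6,-100.4,293,2,0,-0.4,-6.2]]

```text
t: 11.9
ee_pos: [0.4384, -0.3092, 0.1466]
tool_rot: [-0.0, 0.995, -0.097, -0.004]
wrist_force: [0.1, -0.5, -1.0]
width: 0.0439
finger_force: 10.0
```

Call:
move_arm:
  commands:
    - [[-0.6,0,0,0,0,0,0],[-0.6,0,0,0,0,0,0]]

```text
t: 12.1
ee_pos: [0.4389, -0.3093, 0.1474]
tool_rot: [0.0, 0.995, -0.096, -0.003]
wrist_force: [0.3, 0.1, -1.6]
width: 0.044
finger_force: 10.0
```

```bash
python3 -c "
from h import *
x,y=inblue(-68.5);go(x,y,20,-101.1)"
```

```text
shift [  2.3   0.4 127.4] turn [0.1 0.4 0.1] | dist 127 w 44.0 F [ 0.3  0.1 -1.6] ff 10.0 t 12.1
```

Call:
move_arm:
  commands:
    - [[-0.6,1.5,0.4,20,0,0.4,0],[-0.6,1.5,0.4,55,0,0.4,0],[-0.6,1.5,0.4,95,0,0.4,0],[-0.6,1.5,0.4,118,0,0.4,0],[-0.6,1.5,0.4,124,0,0.4,0],[-0.6,1.5,0.4,127,0,0.4,0],[-0.6,1.5,0.4,127,0,0.4,0],[-0.6,1.5,0.4,127,0,0.4,0]]

```text
t: 12.9
ee_pos: [0.4398, -0.3116, 0.0219]
tool_rot: [0.002, 0.995, -0.097, 0.001]
wrist_force: [0.6, -0.3, -1.1]
width: 0.044
finger_force: 10.0
```

```bash
python3 -c "
from h import *
x,y=inblue(-68.5);go(x,y,14,-101.1)"
```

```text
shift [ 0.2 -1.6  7.9] turn [ 0.2 -0.2 -0. ] | dist 8 w 44.0 F [ 0.6 -0.3 -1.1] ff 10.0 t 12.9
```

Setting down, then release.

Call:
move_arm:
  commands:
    - [[-0.6,0,-1.5,3,0,0,0],[-0.6,0,-1.5,5,0,0,0],[-0.6,0,-1.5,6.5,0,0,0],[-0.6,0,-1.5,7.5,0,0,0],[-0.6,0,-1.5,8,0,0,0],[-0.6,0,-1.5,8,0,0,0],[-0.6,0,-1.5,8,0,0,0]]

```text
t: 13.6
ee_pos: [0.439, -0.3095, 0.0141]
tool_rot: [0.001, 0.995, -0.097, 0.0]
wrist_force: [-2.0, 2.0, 10.2]
width: 0.0441
finger_force: 10.0
```

Call:
move_arm:
  commands:
    - [[0,0,0,0,0,0,0],[0.4,0,0,0,0,0,0],[0.4,0,0,0,0,0,0],[0.4,0,0,0,0,0,0],[0.4,0,0,-10,0,0,0],[0.4,0,0,-40,0,0,0],[0.4,0,0,-85,0,0,0],[0.4,0,0,-125,0,0,0],[0.4,0,0,-130,0,0,0]]

```text
t: 14.5
ee_pos: [0.4418, -0.3113, 0.1485]
tool_rot: [0.004, 0.995, -0.097, 0.005]
wrist_force: [0.8, -0.3, -1.1]
width: 0.0636
finger_force: 0.0
```

```bash
python3 -c "
from h import *
go(488,-88,120,-101.1)"
```

```text
shift [   1.8 -228.2   27. ] turn [ 0.4 -0.6 -0. ] | dist 230 w 63.6 F [ 0.8 -0.3 -1.1] ff 0.0 t 14.5
```

Call:
move_arm:
  commands:
    - [[0.7,0,-48,0,0,-0.6,0],[0.7,1,-97,5,0,-0.6,0],[0.7,1,-145,10,0,-0.6,0],[0.7,1,-190,20,0,-0.6,0],[0.7,1.5,-222,27,0,-0.6,0],[0.7,1.5,-228,27,0,-0.6,0],[0.7,1.5,-228,27,0,-0.6,0],[0.7,1.5,-228,27,0,-0.6,0]]

```text
t: 15.3
ee_pos: [0.4846, -0.0868, 0.1154]
tool_rot: [0.001, 0.995, -0.097, -0.005]
wrist_force: [-0.4, -0.1, 1.1]
width: 0.0773
finger_force: 0.0
```

```bash
python3 -c "
from h import *
go(488,-87.8,11,-101.1)
f=env.grab_frame('top')
cv2.imwrite('pics/b4.png',cv2.resize(f['color'][170:290,220:390,::-1],None,fx=4.5,fy=4.5,interpolation=cv2.INTER_CUBIC))"
```

```text
shift [4.600e+00 1.000e-01 1.043e+02] turn [ 0.1  0.6 -0.1] | dist 104 w 77.3 F [-0.4 -0.1  1.1] ff 0.0 t 15.3
```

View pics/b4.png

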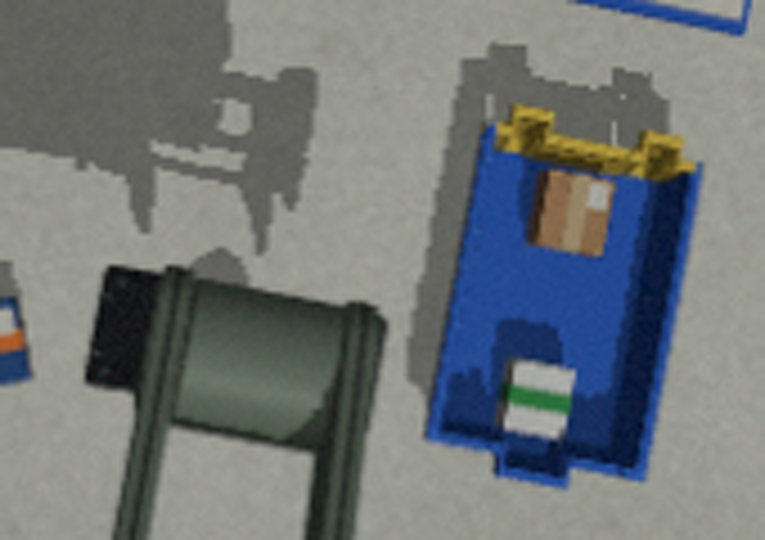

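White is near the blue end at about (346,258); its yaw looks 3–4° off at most, and I'll measure that after the canister.

Call:
move_arm:
  commands:
    - [[0.7,3.5,0,40,0,0.6,0],[0.7,3.5,0,80,0,0.6,0],[0.7,3.5,0,100,0,0.6,0],[0.7,3.5,0,104,0,0.6,0],[0.3,3.5,0,104,0,0.6,0],[-0.1,3.5,0,104,0,0.6,0],[-0.5,3.5,0,104,0,0.6,0],[-0.5,3.5,0,104,0,0.6,0],[-0.5,3.5,0,104,0,0.6,0],[-0.5,3.5,0,104,0,0.6,0]]
  squeeze: 8

```text
t: 16.35
ee_pos: [0.4877, -0.087, 0.0123]
tool_rot: [0.001, 0.995, -0.097, 0.001]
wrist_force: [-0.2, -1.8, 6.4]
width: 0.0478
finger_force: 8.0
```

```bash
python3 -c "
from h import *
go(488,-87.8,160,-101.1);print(env.get_state()['ee_pos'])
f=env.grab_frame('top');S=6
F=cv2.resize(f['color'],None,fx=S,fy=S,interpolation=cv2.INTER_LINEAR);H=cv2.cvtColor(F,cv2.COLOR_RGB2HSV);h,s,v=[H[:,:,i].astype(int) for i in range(3)]
for n,m,z in(('white',((s<80)&(v>110))|((h>40)&(h<90)),.046),('brown',((h<28)&(v>90))|(s<60),.052)):
  b=(326,247,354,270) if n=='white' else (328,205,358,228)
  M=np.zeros(m.shape,np.uint8);x0,y0,x1,y1=[S*q for q in b];M[y0:y1,x0:x1]=m[y0:y1,x0:x1]*255
  M=cv2.morphologyEx(cv2.morphologyEx(M,cv2.MORPH_CLOSE,np.ones((13,13))),cv2.MORPH_OPEN,np.ones((13,13)))
  c=max(cv2.findContours(M,0,1)[0],key=cv2.contourArea)[:,0]/S-.42
  r=cv2.minAreaRect(np.float32(cast(f,c,z)[:,:2]*1e3));d=np.array(r[0])-BL;a=np.radians(BY);print(n,r,d@[np.cos(a),np.sin(a)],d@[-np.sin(a),np.cos(a)])
"
```

```text
shift [   0.8    1.  -147.7] turn [ 0.1 -0.1 -0. ] | dist 148 w 47.8 F [-0.2 -1.8  6.4] ff 8.0 t 16.4
[ 0.48774157 -0.08699688  0.01228369]
white ((440.13555908203125, -306.1122131347656), (50.89433288574219, 52.74079513549805), 79.89176177978516) -69.41325821426484 3.897114521671124
brown ((579.4573974609375, -333.66217041015625), (57.19398880004883, 72.62601470947266), 78.65929412841797) 72.60621167323201 3.6850578587421934
```

Call:
move_arm:
  commands:
    - [[-0.5,0,0,-4,0,0,0],[-0.5,0,0,-20,0,0,0],[-0.5,0,0,-55,0,0,0],[-0.5,0,0,-95,0,0,0],[-0.5,0,0,-130,0,0,0],[-0.5,0,0,-148,0,0,0],[-0.5,0,0,-148,0,0,0]]

```text
t: 17.1
ee_pos: [0.4885, -0.0864, 0.1618]
tool_rot: [0.001, 0.995, -0.097, 0.003]
wrist_force: [0.0, -0.1, -1.6]
width: 0.0478
finger_force: 8.0
```

```bash
python3 -c "
from h import *
x,y=inblue(-2.8);go(x,y,160,-101.1)"
```

```text
shift [ 61.6 228.7   2.5] turn [ 0.1 -0.4 -0. ] | dist 237 w 47.8 F [ 0.  -0.1 -1.6] ff 8.0 t 17.1
```

Call:
move_arm:
  commands:
    - [[-0.5,8,30,0,0,0,0],[-0.5,19,70,0,0,0,0],[-0.5,31,115,0,0,0,0],[-0.5,43,160,0,0,-0.4,0],[-0.5,53,198,1,0,-0.4,0],[-0.5,59,220,2,0,-0.4,0],[-0.5,61.5,228.5,2,0,-0.4,0],[-0.5,61.5,228.5,2,0,-0.4,0],[-0.5,61.5,228.5,2,0,-0.4,0],[-0.5,61.5,228.5,2,0,-0.4,0]]

```text
t: 18.1
ee_pos: [0.503, -0.3208, 0.1573]
tool_rot: [-0.0, 0.995, -0.096, -0.004]
wrist_force: [0.0, -0.1, -1.7]
width: 0.0478
finger_force: 8.0
```

```bash
python3 -c "
from h import *
x,y=inblue(-2.8);go(x,y,22,-101.1)"
```

```text
shift [  3.2   1.5 135.3] turn [0.  0.4 0. ] | dist 135 w 47.8 F [ 0.  -0.1 -1.7] ff 8.0 t 18.1
```

Call:
move_arm:
  commands:
    - [[-0.5,2,1,20,0,0.4,0],[-0.5,2,1,55,0,0.4,0],[-0.5,2,1,95,0,0.4,0],[-0.5,2,1,122,0,0.4,0],[-0.5,2,1,131,0,0.4,0],[-0.5,2,1,135,0,0.4,0],[-0.5,2,1,135,0,0.4,0],[-0.5,2,1,135,0,0.4,0],[-0.5,2,1,135,0,0.4,0]]

```text
t: 19.0
ee_pos: [0.5048, -0.3243, 0.024]
tool_rot: [0.001, 0.995, -0.097, 0.001]
wrist_force: [-0.8, 0.6, -1.0]
width: 0.0475
finger_force: 8.0
```

```bash
python3 -c "
from h import *
x,y=inblue(-2.8);go(x,y,16.3,-101.1)"
```

```text
shift [-0.4 -1.6  7.7] turn [ 0.1 -0.2 -0. ] | dist 8 w 47.5 F [-0.8  0.6 -1. ] ff 8.0 t 19.0
```

Call:
move_arm:
  commands:
    - [[-0.5,0,-1.5,2,0,0,0],[-0.5,0,-1.5,4,0,0,0],[-0.5,0,-1.5,5.5,0,0,0],[-0.5,0,-1.5,6.5,0,0,0],[-0.5,0,-1.5,7.2,0,0,0],[-0.5,0,-1.5,7.4,0,0,0],[-0.5,0,-1.5,7.4,0,0,0],[-0.5,0,-1.5,7.4,0,0,0]]

```text
t: 19.8
ee_pos: [0.5041, -0.3223, 0.0163]
tool_rot: [0.001, 0.995, -0.097, 0.0]
wrist_force: [-3.1, 1.0, 7.5]
width: 0.0479
finger_force: 8.0
```

Call:
move_arm:
  commands:
    - [[0,0,0,0,0,0,0],[0.4,0,0,0,0,0,0],[0.4,0,0,0,0,0,0],[0.4,0,0,0,0,0,0],[0.4,0,0,-10,0,0,0],[0.4,0,0,-40,0,0,0],[0.4,0,0,-85,0,0,0],[0.4,0,0,-130,0,0,0],[0.4,0,0,-160,0,0,0],[0.4,0,0,-160,0,0,0]]

```text
t: 20.8
ee_pos: [0.5068, -0.3238, 0.1813]
tool_rot: [0.003, 0.995, -0.097, 0.005]
wrist_force: [0.0, -0.3, -0.3]
width: 0.0635
finger_force: 0.0
```

```bash
python3 -c "
from h import *
go(545,269,180,-29.5)"
```

```text
shift [ -77.2 -589.    -3.1] turn [  0.7  -0.3 -71.6] | dist 594 w 63.5 F [ 0.  -0.3 -0.3] ff 0.0 t 20.8
```

Call:
move_arm:
  commands:
    - [[0.4,-7,-49,0,0,0,-8],[0.4,-13,-98,0,0,0,-16],[0.4,-20,-147,0,0,0,-25],[0.4,-26,-196,0,0,0,-33],[0.4,-32,-245,0,0,0,-42],[0.4,-38,-294,0,0,0,-50],[0.4,-42,-320,0,0,0,-58],[0.4,-42,-320,0,0,0,-66],[0.4,-42,-320,0,0,0,-71.6],[0.4,-42,-320,0,0,0,-71.6]]

```text
t: 21.8
ee_pos: [0.5244, 0.0004, 0.1741]
tool_rot: [0.0, 0.864, 0.504, -0.001]
wrist_force: [-0.2, 0.2, 0.1]
width: 0.0638
finger_force: 0.0
```

```bash
python3 -c "
from h import *
go(545,269,180,-29.5)
f=env.grab_frame('top');g=env.grab_frame('side')
r=lambda F,b,k:cv2.resize(F['color'][b[1]:b[3],b[0]:b[2],::-1],None,fx=k,fy=k,interpolation=cv2.INTER_CUBIC)
im=np.zeros((600,800,3),np.uint8)
im[:480,:400]=r(f,(305,180,385,276),5)
c=r(g,(205,255,365,375),2.5).astype(float);c=255*(np.clip(c,0,190)/190)**.5
im[:300,400:]=c
im[300:,400:]=r(g,(258,115,358,190),4)
cv2.imwrite('pics/b5.png',im)"
```

```text
shift [ 243.9 -114.4   -6.3] turn [-0.   0.1 -0. ] | dist 269 w 63.8 F [-0.2  0.2  0.1] ff 0.0 t 21.8
```

View pics/b5.png

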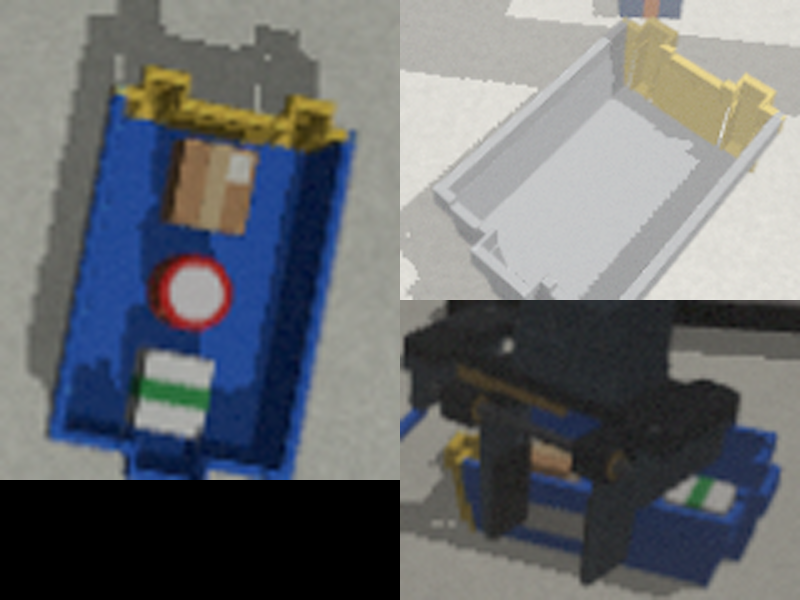

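```bash
python3 -c "
from h import *
f=env.grab_frame('top');g=env.grab_frame('side')
a=np.radians(BY)
for n,p,z in(('brown',[(185,138),(258,152),(243,233),(172,220)],.052),('can',[(196,292)],.054),('white',[(147,348),(215,358),(206,437),(138,427)],.046)):
  P=cast(f,np.array(p)/5+[304.6,179.6],z).mean(0)[:2]*1e3;d=P-BL;print(n,d@[np.cos(a),np.sin(a)],d@[-np.sin(a),np.cos(a)])
print('side grey',cast(g,np.array([(296.2,263.8),(357.8,302.2),(219,330.2)])-.3,.07)*1e3)
print('blue',tote(f,np.array([(115,92),(354,133),(291,478),(50,436)])/5+[304.6,179.6]))
"
```

```text
brown 64.76436620795074 1.5161085668242213
can -3.6625443168731104 1.3249672887374593
white -68.58960228834573 0.19822170248795357
side grey [[489.77324509 175.10574101  70.        ]
 [359.03460573 247.73561507  70.        ]
 [600.63407816 366.13931879  70.        ]]
blue (array([ 509.22327006, -323.09603572]), np.float64(-11.15854234508426), np.float64(-10.181885578615134), array([219.63360122, 154.93010014]))
```

Call:
move_arm:
  commands:
    - [[0.4,47,-22,0,0,0,0],[0.4,92,-43,0,0,0,0],[0.4,137,-64,0,0,0,0],[0.4,182,-86,0,0,0,0],[0.4,220,-104,0,0,0,0],[0.4,240,-113,-4,0,0,0],[0.4,243,-114,-4,0,0,0],[0.4,243,-114,-4,0,0,0],[0.4,243,-114,-4,0,0,0]]

```text
t: 22.9
ee_pos: [0.5454, 0.2662, 0.178]
tool_rot: [0.001, 0.864, 0.503, -0.001]
wrist_force: [0.4, -0.6, 0.3]
width: 0.064
finger_force: 0.0
```

```bash
python3 -c "
from h import *
go(544,271,48,-29.4)"
```

```text
shift [  3.8  -3.6 130. ] turn [ 0.   0.1 -0.2] | dist 130 w 64.0 F [ 0.4 -0.6  0.3] ff 0.0 t 22.9
```

Call:
move_arm:
  commands:
    - [[0.4,3.5,-3.5,30,0,0,0],[0.4,3.5,-3.5,75,0,0,0],[0.4,3.5,-3.5,110,0,0,0],[0.4,3.5,-3.5,126,0,0,0],[0.4,3.5,-3.5,130,0,0,0],[0,3.5,-3.5,130,0,0,0],[-0.4,3.5,-3.5,130,0,0,0],[-0.7,3.5,-3.5,130,0,0,0],[-0.7,3.5,-3.5,130,0,0,0],[-0.7,3.5,-3.5,130,0,0,0]]
  squeeze: 10

```text
t: 23.9
ee_pos: [0.5445, 0.2723, 0.0489]
tool_rot: [0.001, 0.864, 0.503, 0.0]
wrist_force: [0.1, 0.2, 0.1]
width: 0.0266
finger_force: 0.0
```

Call:
move_arm:
  commands:
    - [[-0.9,0,0,0,0,0,0],[-1,0,0,0,0,0,0],[-1,0,0,0,0,0,0],[-1,0,0,0,0,0,0],[-1,0,0,0,0,0,0]]

```text
t: 24.4
ee_pos: [0.5445, 0.2721, 0.0484]
tool_rot: [0.001, 0.864, 0.504, -0.0]
wrist_force: [1.1, -1.9, 1.5]
width: 0.008
finger_force: 9.8
```

Call:
move_arm:
  commands:
    - [[-1,0,0,0,0,0,0],[-1,0,0,0,0,0,0],[-1,0,0,0,0,0,0]]
  squeeze: 45

```text
t: 24.7
ee_pos: [0.5444, 0.2721, 0.0484]
tool_rot: [0.001, 0.864, 0.503, -0.0]
wrist_force: [1.2, -1.3, 2.8]
width: 0.0077
finger_force: 44.6
```

```bash
python3 -c "
from h import *
go(544,271,200,-29.4)"
```

```text
shift [  -1.3    0.3 -151.6] turn [ 0.1  0.1 -0.1] | dist 152 w 7.7 F [ 1.2 -1.3  2.8] ff 44.6 t 24.7
```

Width is 8 mm, so the band is held. Lift gently and look.

Call:
move_arm:
  commands:
    - [[-1,0,0,-3,0,0,0],[-1,0,0,-10,0,0,0],[-1,0,0,-25,0,0,0],[-1,0,0,-50,0,0,0],[-1,0,0,-80,0,0,0],[-1,0,0,-115,0,0,0],[-1,0,0,-145,0,0,0],[-1,0,0,-165,0,0,0],[-1,0,0,-170,0,0,0],[-1,0,0,-170,0,0,0]]

```text
t: 25.7
ee_pos: [0.544, 0.2725, 0.2184]
tool_rot: [0.001, 0.864, 0.503, -0.0]
wrist_force: [0.3, 0.3, -3.1]
width: 0.0078
finger_force: 44.6
```

```bash
python3 -c "
from h import *
go(493.2,-396.4,225,-101.1);s=env.get_state();print(s['moment'],s['width'])
f=env.grab_frame('top');g=env.grab_frame('side')
r=lambda F,b,k:cv2.resize(F['color'][b[1]:b[3],b[0]:b[2],::-1],None,fx=k,fy=k,interpolation=cv2.INTER_CUBIC)
cv2.imwrite('pics/b6.png',np.hstack([r(f,(80,180,230,330),2.6),r(g,(180,170,340,320),2.6)[:390,:]]))"
```

```text
shift [-607.   285.6   -5.9] turn [ 0.1  0.  71.6] | dist 671 w 7.8 F [ 0.3  0.3 -3.1] ff 44.6 t 25.7
[-0.13588448 -0.12089522 -0.03879082] 0.007818811514677592
```

View pics/b6.png

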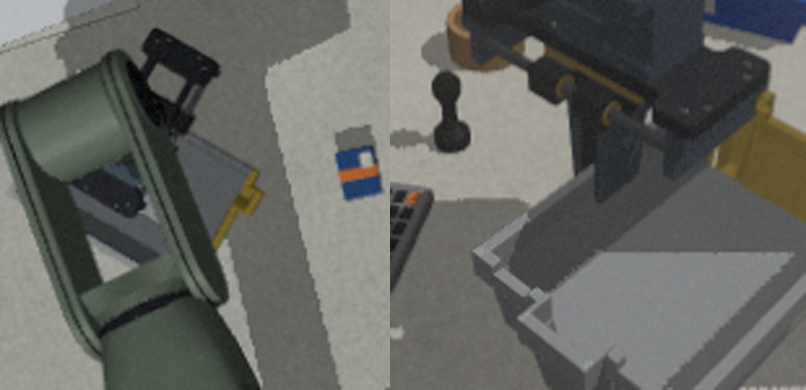

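The grey tote is held level. Carrying it over in two smooth legs.

Call:
move_arm:
  commands:
    - [[-1,-10,5,-2,0,0,1],[-1,-30,14,-5,0,0,4],[-1,-60,28,-8,0,0,8],[-1,-95,45,-10,0,0,12],[-1,-130,61,-10,0,0,16],[-1,-165,78,-10,0,0,20],[-1,-200,94,-10,0,0,24],[-1,-235,111,-10,0,0,28],[-1,-270,127,-10,0,0,32],[-1,-303,143,-10,0,0,36]]

```text
t: 26.8
ee_pos: [0.5178, -0.0639, 0.2278]
tool_rot: [0.001, 0.978, 0.21, -0.001]
wrist_force: [1.0, 0.8, -2.7]
width: 0.0077
finger_force: 44.6
```

```bash
python3 -c "
from h import *
go(495.6,-396.6,225,-101.1)"
```

```text
shift [-156.7  294.3    3.4] turn [ 0.1  0.1 35.3] | dist 333 w 7.7 F [ 1.   0.8 -2.7] ff 44.6 t 26.8
```

Call:
move_arm:
  commands:
    - [[-1,-16,31,0,0,0,4],[-1,-33,62,0,0,0,8],[-1,-50,93,0,0,0,12],[-1,-66,124,0,0,0,16],[-1,-82,155,0,0,0,20],[-1,-99,186,0,0,0,24],[-1,-115,216,0,0,0,28],[-1,-129,243,0,0,0,31],[-1,-141,265,0,0,0,33.5],[-1,-149,280,0,0,0,35]]

```text
t: 27.8
ee_pos: [0.4981, -0.3801, 0.2279]
tool_rot: [0.0, 0.996, -0.094, -0.001]
wrist_force: [-0.3, 0.2, -2.5]
width: 0.0077
finger_force: 44.6
```

```bash
python3 -c "
from h import *
go(495.6,-396.6,200,-101.1)"
```

```text
shift [ 0.7 16.6 27.9] turn [0.1 0.1 0.4] | dist 32 w 7.7 F [-0.3  0.2 -2.5] ff 44.6 t 27.8
```

Call:
move_arm:
  commands:
    - [[-1,0.5,6,5,0,0,0.4],[-1,0.5,12,20,0,0,0.4],[-1,0.5,16,40,0,0,0.4],[-1,0.5,16,60,0,0,0.4],[-1,0.5,16,75,0,0,0.4],[-1,0.5,16,83,0,0,0.4],[-1,0.5,16,86,0,0,0.4],[-1,0.5,16,86,0,0,0.4],[-1,0.5,16,86,0,0,0.4]]

```text
t: 28.7
ee_pos: [0.4975, -0.3943, 0.1441]
tool_rot: [0.001, 0.995, -0.095, 0.001]
wrist_force: [0.0, 0.1, -2.4]
width: 0.0079
finger_force: 44.6
```

```bash
python3 -c "
from h import *
go(495.6,-396.6,112.5,-101.1)
f=env.grab_frame('top');g=env.grab_frame('side')
r=lambda F,b,k:cv2.resize(F['color'][b[1]:b[3],b[0]:b[2],::-1],None,fx=k,fy=k,interpolation=cv2.INTER_CUBIC)
A=r(f,(305,180,405,300),4);B=r(g,(258,100,358,190),4);im=np.zeros((480,800,3),np.uint8);im[:,:400]=A;im[:360,400:]=B;cv2.imwrite('pics/b7.png',im)"
```

```text
shift [-1.5  2.5 31.6] turn [ 0.1 -0.1  0.2] | dist 32 w 7.9 F [ 0.   0.1 -2.4] ff 44.6 t 28.7
```

View pics/b7.png

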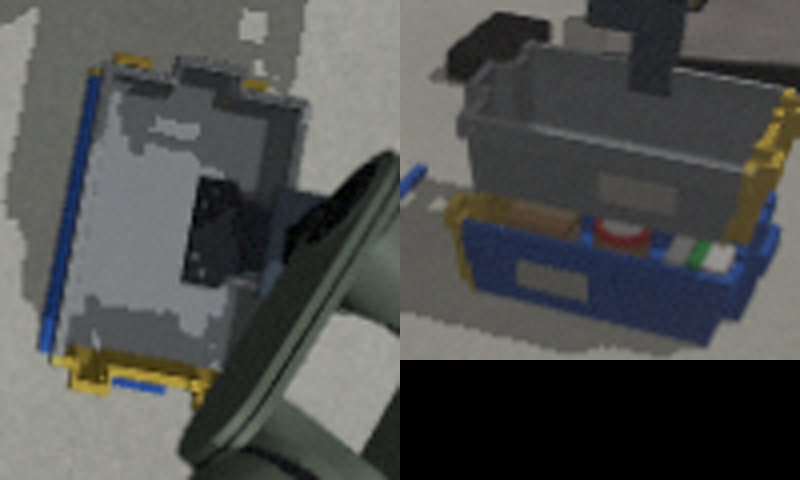

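```bash
python3 -c "
from h import *
f=env.grab_frame('top');g=env.grab_frame('side')
o=np.array([304.6,179.6])
P=cast(f,np.array([(106,64),(306,104),(65,360)])/4+o,.1657)[:,:2]*1e3
print(P)
a=np.radians(BY);u=np.array([np.cos(a),np.sin(a)]);w=np.array([-u[1],u[0]])
C=np.array([508.2,-323.2])
print('grey in blue frame',[( (p-C)@u,(p-C)@w) for p in P])
S=cast(g,np.array([(460,122),(742,165)])/4+[157.7,99.6],.1657)[:,:2]*1e3;print('side',[( (p-C)@u,(p-C)@w) for p in S])
X=lambda i,j,z:np.r_[(C+i*u+j*w)/1e3,z]
print('pred side crop',(proj(g,[X(109.5,78.5,.1657),X(-109.5,78.5,.1657),X(109.5,78.5,.07),X(-109.5,78.5,.07)])-[257.6,99.6])*4+[400,0])
"
```

```text
[[ 632.08427542 -263.21501125]
 [ 602.08799203 -413.03327893]
 [ 415.68393516 -231.25177246]]
grey in blue frame [(np.float64(110.01830266007498), np.float64(82.71327373635394)), (np.float64(109.42647733112929), np.float64(-70.07723673675368)), (np.float64(-108.4873893160916), np.float64(72.41674641279636))]
side [(np.float64(103.41993677838391), np.float64(93.35239357426777)), (np.float64(-105.7864937703914), np.float64(72.90874593407722))]
pred side crop [[460.41063035 112.69721232]
 [745.75230761 169.36069419]
 [457.3377278  222.43907913]
 [727.75968768 283.45279619]]
```

```bash
python3 -c "
from h import *
f=env.grab_frame('top')
for r in(200,210,220,230,240,250,260,264,267,269,271):
  c0=int(329-(r-196)*.19)-4
  print(r,c0,' '.join('%d,%d,%d'%tuple(p) for p in f['color'][r,c0:c0+13]))
"
```

```text
200 324 102,101,99 104,104,98 72,75,80 14,36,72 19,46,92 29,44,80 55,61,67 75,77,80 83,85,88 84,87,87 79,82,84 58,60,63 46,47,48
210 322 101,103,98 101,103,98 79,83,86 32,42,71 14,40,87 27,46,91 39,44,64 68,72,73 79,81,84 101,104,105 117,122,124 122,127,130 121,126,129
220 320 97,99,92 94,96,93 83,87,86 50,57,75 22,44,87 26,52,99 32,42,68 107,112,113 125,130,132 118,124,126 120,125,126 120,124,126 122,126,129
230 318 98,100,93 99,101,95 87,89,89 49,54,67 23,44,89 24,50,97 35,43,68 112,117,119 128,133,136 123,129,129 122,127,128 125,129,131 123,128,131
240 316 98,99,94 97,98,93 86,87,86 50,55,69 16,39,83 20,45,94 31,44,71 90,96,97 117,121,124 127,131,133 121,126,129 122,127,129 121,126,126
250 314 100,102,96 104,103,99 95,98,93 58,60,67 24,45,92 20,47,97 34,51,83 77,81,88 115,119,122 128,133,135 121,126,130 120,125,128 123,126,129
260 312 156,158,149 155,155,147 128,130,124 60,64,73 33,67,132 39,77,153 26,53,102 53,57,66 110,114,116 125,129,130 97,99,101 80,84,85 82,86,86
264 312 153,153,145 152,153,145 96,100,103 38,69,125 36,73,147 35,68,133 35,47,74 115,119,119 126,131,132 101,107,108 85,88,91 77,81,82 81,84,86
267 311 153,153,145 155,156,147 143,147,141 104,109,113 65,92,142 47,91,159 42,64,105 85,89,93 118,121,124 133,136,138 89,85,74 59,52,25 71,60,20
269 311 153,154,146 152,153,145 154,153,145 154,154,146 159,159,151 147,146,136 91,88,72 146,140,88 158,160,110 144,137,93 137,123,56 125,107,41 100,86,34
271 310 153,154,145 156,156,147 155,155,148 150,152,144 147,148,141 151,153,144 153,154,148 137,133,123 144,142,105 152,153,124 163,154,96 169,149,72 174,153,63
```

```bash
python3 -c "
from h import *
f=env.grab_frame('top')
a=np.radians(BY);u=np.array([np.cos(a),np.sin(a)]);w=np.array([-u[1],u[0]]);C=np.array([508.2,-323.2])
for p,z in(([(328.2,210),(324.4,230),(320.5,250),(317.7,267)],.1657),([(324.4,210),(320.6,230),(316.5,250)],.07)):
  P=cast(f,p,z)[:,:2]*1e3;print([np.round(((q-C)@u,(q-C)@w),1) for q in P])
go(495.6,-396.6,112.5,-101.1)"
```

```text
[array([66.8, 83.5]), array([ 7.1, 83.7]), array([-52.4,  84.2]), array([-102.7,   83. ])]
[array([70.2, 80.6]), array([ 6.5, 80.9]), array([-57.1,  81.9])]
shift [-1.1  2.5 31.1] turn [ 0.1 -0.   0.2] | dist 31 w 7.7 F [ 0.  -0.2 -1.4] ff 44.6 t 29.0
```

Call:
move_arm:
  commands:
    - [[-1,-0.5,2.5,5,0,0,0.2],[-1,-0.5,2.5,12,0,0,0.2],[-1,-0.5,2.5,18,0,0,0.2],[-1,-0.5,2.5,22,0,0,0.2],[-1,-0.5,2.5,24,0,0,0.2],[-1,-0.5,2.5,25,0,0,0.2],[-1,-0.5,2.5,26,0,0,0.2],[-1,-0.5,2.5,26,0,0,0.2]]

```text
t: 29.8
ee_pos: [0.4961, -0.3966, 0.1173]
tool_rot: [0.001, 0.995, -0.097, 0.0]
wrist_force: [-0.0, -0.4, -2.6]
width: 0.0076
finger_force: 44.6
```

```bash
python3 -c "
from h import *
go(495.6,-396.6,112.5,-101.1);print(env.get_state()['moment'])"
```

```text
shift [-0.5  0.1  4.8] turn [ 0.1 -0.  -0. ] | dist 5 w 7.6 F [-0.  -0.4 -2.6] ff 44.6 t 29.8
[-0.19887044  0.19609037 -0.01116567]
```

Call:
move_arm:
  commands:
    - [[-1,0,0,1,0,0,0],[-1,0,0,2,0,0,0],[-1,0,0,3,0,0,0],[-1,0,0,4,0,0,0],[-1,0,0,4.5,0,0,0],[-1,0,0,4.5,0,0,0],[-1,0,0,4.5,0,0,0]]

```text
t: 30.5
ee_pos: [0.4961, -0.3967, 0.1129]
tool_rot: [0.001, 0.995, -0.097, 0.0]
wrist_force: [-0.2, 0.5, -1.0]
width: 0.0076
finger_force: 44.6
```

```bash
python3 -c "
from h import *
go(495.6,-396.6,112.5,-101.1);print(env.get_state()['moment'])"
```

```text
shift [-0.5  0.   0.4] turn [ 0.1 -0.  -0. ] | dist 1 w 7.6 F [-0.2  0.5 -1. ] ff 44.6 t 30.5
[-0.05390677  0.3384708  -0.04232788]
```

Call:
move_arm:
  commands:
    - [[-1,0,0,0.4,0,0,0],[-1,0,0,0.8,0,0,0],[-1,0,0,1,0,0,0],[-1,0,0,1,0,0,0],[-1,0,0,1,0,0,0]]

```text
t: 31.0
ee_pos: [0.4961, -0.3969, 0.1124]
tool_rot: [0.001, 0.995, -0.097, 0.0]
wrist_force: [-2.1, -0.9, 4.8]
width: 0.0078
finger_force: 44.6
```

Call:
move_arm:
  commands:
    - [[-0.9,0,0,0,0,0,0],[-0.7,0,0,0,0,0,0],[-0.4,0,0,0,0,0,0],[-0.2,0,0,0,0,0,0],[-0.2,0,0,0,0,0,0],[-0.2,0,0,0,0,0,0],[-0.2,0,0,-10,0,0,0],[-0.2,0,0,-40,0,0,0],[-0.2,0,0,-80,0,0,0],[-0.2,0,0,-90,0,0,0]]
  squeeze: 10

```text
t: 32.0
ee_pos: [0.4981, -0.3981, 0.2074]
tool_rot: [0.003, 0.995, -0.097, 0.004]
wrist_force: [0.3, -0.3, 0.5]
width: 0.0362
finger_force: 0.0
```

```bash
python3 -c "
from h import *
go(480.1,79.3,170,-77.9)"
```

```text
shift [-110.2 -465.1   33.6] turn [  0.4  -0.4 -23.2] | dist 479 w 36.2 F [ 0.3 -0.3  0.5] ff 0.0 t 32.0
```

Call:
move_arm:
  commands:
    - [[0.2,-11,-46,0,0,0,-3],[0.7,-22,-92,0,0,0,-6],[0.7,-33,-139,0,0,0,-10],[0.7,-44,-186,0,0,0,-14],[0.7,-55,-233,0,0,0,-18],[0.7,-66,-280,10,0,0,-22],[0.7,-77,-327,20,0,-0.4,-23.2],[0.7,-88,-374,25,0,-0.4,-23.2],[0.7,-99,-420,33,0,-0.4,-23.2],[0.7,-110,-465,33,0,-0.4,-23.2]]

```text
t: 33.0
ee_pos: [0.4769, 0.0828, 0.1673]
tool_rot: [0.0, 0.994, 0.105, -0.004]
wrist_force: [1.0, -0.3, 0.0]
width: 0.0775
finger_force: 0.0
```

Call:
move_arm:
  commands:
    - [[0.7,0,0,30,0,0,0],[0.7,0,0,50,0,0,0],[0.7,0,0,50,0,0,0],[0.7,0,0,50,0,0,0]]

```text
t: 33.4
ee_pos: [0.4779, 0.0809, 0.1184]
tool_rot: [0.0, 0.994, 0.105, -0.003]
wrist_force: [1.0, -0.3, 1.3]
width: 0.0774
finger_force: 0.0
```

```bash
python3 -c "
from h import *
go(480.1,79.3,5,-77.9)
f=env.grab_frame('top');g=env.grab_frame('side')
r=lambda F,b,k:cv2.resize(F['color'][b[1]:b[3],b[0]:b[2],::-1],None,fx=k,fy=k,interpolation=cv2.INTER_CUBIC)
A=r(f,(305,180,385,280),5);B=r(g,(258,110,358,190),4);im=np.zeros((500,800,3),np.uint8);im[:,:400]=A;im[:320,400:]=B;cv2.imwrite('pics/b8.png',im)"
```

```text
shift [  2.6   2.  113.4] turn [ 0.   0.4 -0.1] | dist 113 w 77.4 F [ 1.  -0.3  1.3] ff 0.0 t 33.4
```

View pics/b8.png

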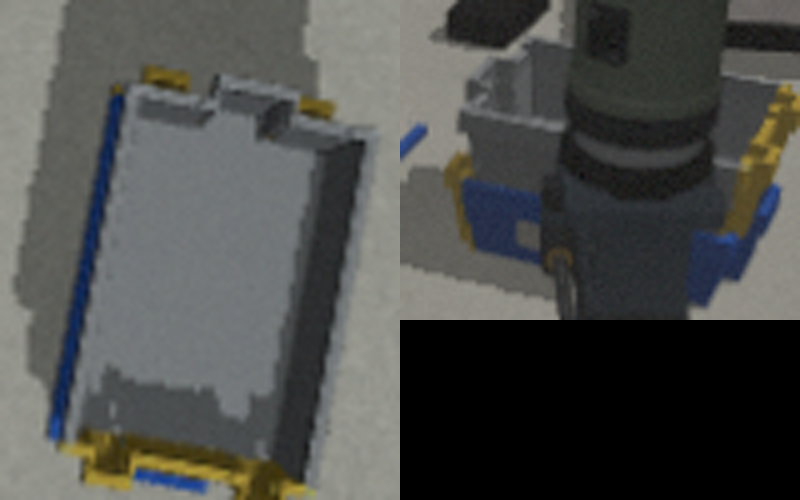

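The grey tote sits level in the saddles, yellow end over the blue end; its rim corners are near (130,88), (378,130), (305,488) and (62,440) in the crop.

Call:
move_arm:
  commands:
    - [[0.7,2,2,40,0,0.4,0],[0.7,2,2,80,0,0.4,0],[0.7,2,2,105,0,0.4,0],[0.7,2,2,111,0,0.4,0],[0.3,2,2,111,0,0.4,0],[-0.1,2,2,111,0,0.4,0],[-0.6,2,2,111,0,0.4,0],[-0.6,2,2,111,0,0.4,0],[-0.6,2,2,111,0,0.4,0],[-0.6,2,2,111,0,0.4,0]]
  squeeze: 10

```text
t: 34.5
ee_pos: [0.4802, 0.0792, 0.0081]
tool_rot: [0.0, 0.994, 0.105, 0.001]
wrist_force: [-0.2, -0.7, 6.8]
width: 0.046
finger_force: 10.0
```

```bash
python3 -c "
from h import *
f=env.grab_frame('top')
P=np.array([(130,88),(378,130),(305,488),(62,440)])/5+[304.6,179.6]
print(tote(f,P,.134))
a=np.radians(BY);u=np.array([np.cos(a),np.sin(a)]);w=np.array([-u[1],u[0]]);C=np.array([508.2,-323.2])
print([np.round(((q[:2]*1e3-C)@u,(q[:2]*1e3-C)@w),1) for q in cast(f,P,.134)])
# left rim edge blue->grey transitions, right rim
for r in range(200,266,10):
  v=f['color'][r].astype(int); d=v[:,2]-v[:,0]
  print(r,[(c,tuple(v[c])) for c in range(int(329-(r-196)*.2)-1,int(329-(r-196)*.2)+5)])
go(480.1,79.3,190,-77.9)"
```

```text
(array([ 509.76839417, -320.48259468]), np.float64(-11.902716801875364), np.float64(-10.746732111500082), array([217.52261415, 152.37056903]))
[array([107.8,  78.5]), array([111.7, -75.6]), array([-108.7,  -70.9]), array([-106.7,   79.8])]
200 [(327, (np.int64(20), np.int64(37), np.int64(71))), (328, (np.int64(18), np.int64(40), np.int64(87))), (329, (np.int64(31), np.int64(40), np.int64(64))), (330, (np.int64(104), np.int64(109), np.int64(110))), (331, (np.int64(119), np.int64(125), np.int64(125))), (332, (np.int64(104), np.int64(107), np.int64(109)))]
210 [(325, (np.int64(36), np.int64(46), np.int64(73))), (326, (np.int64(22), np.int64(42), np.int64(86))), (327, (np.int64(28), np.int64(42), np.int64(70))), (328, (np.int64(104), np.int64(109), np.int64(112))), (329, (np.int64(119), np.int64(124), np.int64(127))), (330, (np.int64(116), np.int64(120), np.int64(122)))]
220 [(323, (np.int64(44), np.int64(52), np.int64(73))), (324, (np.int64(22), np.int64(44), np.int64(86))), (325, (np.int64(35), np.int64(46), np.int64(74))), (326, (np.int64(81), np.int64(85), np.int64(89))), (327, (np.i
[... 767 characters left out ...]
0), np.int64(66))), (318, (np.int64(18), np.int64(42), np.int64(84))), (319, (np.int64(27), np.int64(46), np.int64(88))), (320, (np.int64(44), np.int64(51), np.int64(64))), (321, (np.int64(101), np.int64(104), np.int64(106))), (322, (np.int64(118), np.int64(122), np.int64(126)))]
260 [(315, (np.int64(57), np.int64(62), np.int64(70))), (316, (np.int64(22), np.int64(43), np.int64(86))), (317, (np.int64(19), np.int64(42), np.int64(87))), (318, (np.int64(35), np.int64(42), np.int64(59))), (319, (np.int64(108), np.int64(111), np.int64(115))), (320, (np.int64(118), np.int64(123), np.int64(125)))]
shift [   0.3   -0.  -181.9] turn [ 0.  -0.1 -0. ] | dist 182 w 45.9 F [-0.5 -0.4  6.2] ff 10.0 t 34.5
```

Call:
move_arm:
  commands:
    - [[-0.6,0,0,-5,0,0,0],[-0.6,0,0,-30,0,0,0],[-0.6,0,0,-75,0,0,0],[-0.6,0,0,-120,0,0,0],[-0.6,0,0,-165,0,0,0],[-0.6,0,0,-200,0,0,0],[-0.6,0,0,-215,0,0,0],[-0.6,0,0,-215,0,0,0]]

```text
t: 35.35
ee_pos: [0.4804, 0.0795, 0.2246]
tool_rot: [-0.0, 0.994, 0.105, 0.003]
wrist_force: [-0.4, -0.2, -1.4]
width: 0.046
finger_force: 10.0
```

```bash
python3 -c "
from h import *
go(446.5,-310.6,215,-100.9)"
```

```text
shift [-114.7  374.4    9.1] turn [-0.  -0.3 23. ] | dist 392 w 46.0 F [-0.4 -0.2 -1.4] ff 10.0 t 35.4
```

Call:
move_arm:
  commands:
    - [[-0.6,-12,38,0,0,0,3],[-0.6,-25,82,0,0,0,6],[-0.6,-39,127,0,0,0,10],[-0.6,-53,172,0,0,0,14],[-0.6,-66,217,0,0,0,18],[-0.6,-80,262,0,0,-0.3,22],[-0.6,-94,307,0,0,-0.3,23],[-0.6,-105,344,5,0,-0.3,23],[-0.6,-112,367,9,0,-0.3,23],[-0.6,-114.7,374.4,9,0,-0.3,23]]

```text
t: 36.35
ee_pos: [0.4438, -0.3124, 0.2103]
tool_rot: [-0.001, 0.995, -0.097, -0.005]
wrist_force: [0.3, 0.6, -0.7]
width: 0.0457
finger_force: 10.0
```

Call:
move_arm:
  commands:
    - [[-0.6,0,0,0,0,0,0],[-0.6,0,0,0,0,0,0],[-0.6,0,0,0,0,0,0]]

```text
t: 36.65
ee_pos: [0.4455, -0.3095, 0.213]
tool_rot: [0.0, 0.996, -0.095, -0.003]
wrist_force: [0.2, -0.3, -1.2]
width: 0.0464
finger_force: 10.0
```

```bash
python3 -c "
from h import *
go(446.5,-310.6,84,-100.9)"
```

```text
shift [  1.9   0.8 129. ] turn [0.  0.3 0. ] | dist 129 w 46.4 F [ 0.2 -0.3 -1.2] ff 10.0 t 36.6
```

Call:
move_arm:
  commands:
    - [[-0.6,1,0.5,20,0,0.3,0],[-0.6,1,0.5,55,0,0.3,0],[-0.6,1,0.5,92,0,0.3,0],[-0.6,1,0.5,115,0,0.3,0],[-0.6,1,0.5,124,0,0.3,0],[-0.6,1,0.5,128,0,0.3,0],[-0.6,1,0.5,128,0,0.3,0],[-0.6,1,0.5,128,0,0.3,0]]

```text
t: 37.45
ee_pos: [0.4465, -0.312, 0.0864]
tool_rot: [0.001, 0.995, -0.095, 0.001]
wrist_force: [0.2, -0.3, -1.3]
width: 0.0459
finger_force: 10.0
```

```bash
python3 -c "
from h import *
go(446.5,-310.6,76.2,-100.9)"
```

```text
shift [-0.3 -1.4 10.2] turn [ 0.1 -0.1 -0. ] | dist 10 w 45.9 F [ 0.2 -0.3 -1.3] ff 10.0 t 37.5
```

Call:
move_arm:
  commands:
    - [[-0.6,0,-1.4,3,0,0,0],[-0.6,0,-1.4,6,0,0,0],[-0.6,0,-1.4,8,0,0,0],[-0.6,0,-1.4,9,0,0,0],[-0.6,0,-1.4,9.6,0,0,0],[-0.6,0,-1.4,9.9,0,0,0],[-0.6,0,-1.4,9.9,0,0,0],[-0.6,0,-1.4,9.9,0,0,0]]

```text
t: 38.25
ee_pos: [0.4456, -0.3102, 0.0761]
tool_rot: [0.001, 0.995, -0.095, -0.0]
wrist_force: [-2.6, 2.3, 6.0]
width: 0.0457
finger_force: 10.0
```

On the floor. Release, rise, and clear away for a final look.

Call:
move_arm:
  commands:
    - [[-0.3,0,0,0,0,0,0],[0.1,0,0,0,0,0,0],[0.35,0,0,0,0,0,0],[0.35,0,0,0,0,0,0],[0.35,0,0,-8,0,0,0],[0.35,0,0,-30,0,0,0],[0.35,0,0,-70,0,0,0],[0.35,0,0,-115,0,0,0],[0.35,0,0,-150,0,0,0],[0.35,0,0,-150,0,0,0]]

```text
t: 39.25
ee_pos: [0.4484, -0.3119, 0.2313]
tool_rot: [0.004, 0.995, -0.095, 0.005]
wrist_force: [0.4, 0.1, -0.8]
width: 0.0619
finger_force: 0.0
```

Call:
move_arm:
  commands:
    - [[0.35,0,-45,0,0,0,0],[0.35,0,-90,0,0,0,0],[0.35,0,-135,0,0,0,0],[0.35,0,-180,0,0,0,0],[0.35,0,-225,0,0,0,0],[0.35,0,-270,0,0,0,0],[0.35,0,-300,0,0,0,0],[0.35,0,-300,0,0,0,0],[0.35,0,-300,0,0,0,0]]

```text
t: 40.15
ee_pos: [0.5025, -0.0153, 0.2244]
tool_rot: [0.001, 0.996, -0.095, -0.001]
wrist_force: [0.2, -1.0, -0.1]
width: 0.062
finger_force: 0.0
```

```bash
python3 -c "
from h import *
s=env.get_state();print(s['ee_pos'],s['wrist_force'],s['t'])
f=env.grab_frame('top');g=env.grab_frame('side')
r=lambda F,b,k:cv2.resize(F['color'][b[1]:b[3],b[0]:b[2],::-1],None,fx=k,fy=k,interpolation=cv2.INTER_CUBIC)
A=r(f,(305,180,385,280),5);B=r(g,(258,110,358,190),4);im=np.zeros((500,800,3),np.uint8);im[:,:400]=A;im[:320,400:]=B;im[320:480,400:790]=r(f,(160,130,355,210),2);cv2.imwrite('pics/b9.png',im)"
```

```text
[ 0.50248552 -0.0152644   0.22438743] [ 0.22169375 -1.0083489  -0.10359712] 40.15
```

View pics/b9.png

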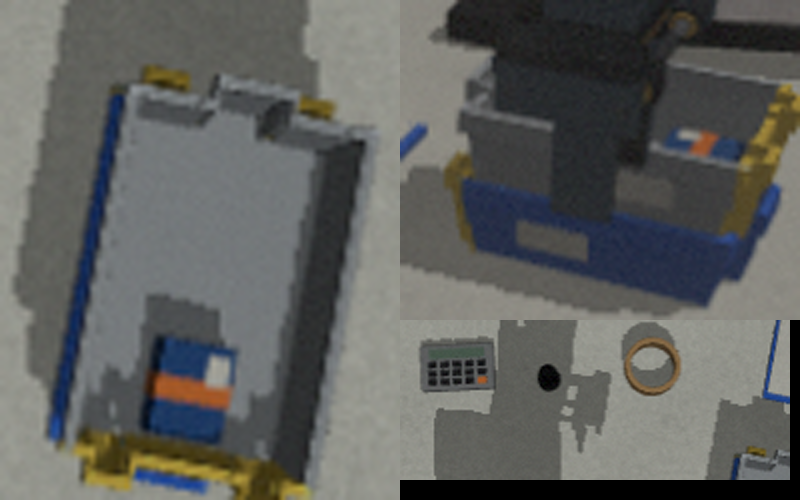

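The final view shows the express box square against the yellow end of the stacked grey tote. Bystanders look untouched. One quick numeric check.

```bash
python3 -c "
from h import *
f=env.grab_frame('top')
P=np.array([(163,337),(239,350),(222,441),(147,428)])/5+[304.6,179.6]
a=np.radians(BY);u=np.array([np.cos(a),np.sin(a)]);w=np.array([-u[1],u[0]]);C=np.array([508.9,-322.6])
for q in cast(f,P,.104)[:,:2]*1e3: print(np.round(((q-C)@u,(q-C)@w),1))
"
```

```text
[-36.1  25.1]
[-35.3 -22.7]
[-92.  -22.7]
[-92.5  24.5]
```

```bash
python3 -c "
from bench import env
print(env.finish_job())"
```

```text
the job is handed in; nothing more can be done
None
```

The job is handed in: brown carton, canister and white carton stand in a row in the blue tote, the grey tote is stacked on it turned end for end, and the express box stands at its yellow end; gaps to the end walls measured about 2–6 mm.

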